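# Clip the test bar and hold the sprung probe on its green band

### The arm

A 6-joint arm with a two-finger parallel gripper is mounted at the origin on the work surface; the furniture and walls round the work are solid. World frame = base frame: x ahead of the robot, y to its left, z up, the work surface at z = 0. Lengths are in m, angles in rad, forces in N, time in s.
With the tool pointing down it reaches from about 0.35 to 0.8 m from the base axis. Payload 7.3 kg.
Tool frame: the origin (TCP) lies between the finger pads; the fingertips stand 25 mm ahead of it and the grasp point (between the pads) lies 6 mm ahead of it (r.tip_extent is the distance from the TCP to the fingertips, in m); z points along the fingers, y is the line along which they close (so a half turn about z gives the same grasp; the last joint's range is limited). The gripper opens to 85 mm and grips with 20 to 120 N. Pads are 22 mm wide; open, the fingers measure 114 mm over their backs; the gripper's body (76 mm by 85 mm) begins 54 mm behind the grasp point. The pads swing forward as they close: fully open they stand 13 mm farther back than shut.
Start: joints at [-1.47, 0.342, 1.524, -0, 1.275, -0.146], TCP at [0.128, -0.509, 0.256] pointing down, gripper open.
Joint ranges: [-2.53, 2.53], [-0.77, 2.02], [0.04, 2.7], [-1, 4.14], [0.28, 2.66], [-3.11, 3.11]. Speed limits (rad/s): [2.57, 2.57, 3.14, 3.14, 3.14, 3.14].

### API

Orientations are given as a unit quaternion [x, y, z, w].
In Python, from workcell import r, command_gripper, optics gives the robot as it stands. The module is installed in compiled form; this text tells all that it offers. Calls block until the motion is done:
- r.reach(position, orientation): joint-space move of the TCP to a pose.
- r.move_straight(position, orientation=None, speed=0.15, max_force=None): straight line of the TCP; orientation=None keeps the orientation; speed is the mean speed in m/s. With max_force (N) it stops when the force on the tool has changed by that much, and returns True; else False.
- r.movej(angles): joint-space move.
- command_gripper(opening, force=None): finger opening in m; force is the grip in N (None keeps the last); returns when the fingers have stopped.
- r.hold(seconds).
- r.solve_ik(position, orientation): joint angles nearest the present ones, or None.
- r.read_state(): the state.
- optics.get_image(name): name is "scene" or "top"; returns (picture, depth): 480x640x3 uint8, red, green, blue; 480x640 float32, m along the optical axis (not along the pixel's ray), 0 where there is no reading.
- optics.camera_model(name): a dict with "K" (3x3 intrinsics, pixels), "R" (3x3) and "t" (3): a world point X has camera coordinates R X + t. Camera axes: x right, y down, z forward; pixel columns grow to the right and rows downward; lengths in m; the calibration is good to about 2 mm. A picture is of the moment at which its call begins. camera_model takes no time and is no camera call.
A pose or a line that the arm cannot do raises r.PlanningError and nothing moves.
- r.finish_job(): hands the job in; it is judged then, once.
The state is a dict: "time_s": time; "joint_positions": joint angles; "dq": joint speeds; "tau": joint torques, N m; "eef_pos": TCP position; "eef_rot": TCP orientation; "contact_force": force on the tool from outside, world axes, zero at the start; "torque": the same for the moment, N m; "grip_width": finger opening in m; "grip_force": force on a finger pad.
Only numpy, scipy, OpenCV 4.12 (cv2) and the standard library are available. Lean on these libraries where they do the work, as an engineer would, in place of code of your own. Each camera call takes 0.05 s, during which the arm holds its last target. There are 200 camera calls.

### The job

Take the steel bar from its wooden rest, push it down past the sprung orange jaw until it sits fully home in both forks of the clip, middle of the bar over the middle of the clip, and let it go. Then take the blue probe out of its stand and hold it upright on top of the bar with its foot on the middle of the green band, pressing gently so that the sprung foot is about half pushed in. Finish still holding the probe there, and leave the other things on the table alone.

Things in the scene. Friction and masses are not known exactly. Their poses are not given: they have to be found in the camera images.
- bar: loose plain round steel bar, diameter 16, length 180 mm, 0.2 kg, with a green band 14 mm wide. Origin on its axis at mid-length, its x along the axis (it may roll about x). It starts lying level in the rest, its axis 30 mm above the table
- bar_band (a point): middle of the green band, on the bar's axis, 30 mm from the bar's middle towards its +x end; the bar's surface is 8 mm above this point
- rest: fixed wooden rest, base 150 x 52 x 8 mm, with two V posts 12 mm thick, 60 mm either side of its middle and 34 mm high; the bar lies in them along the rest's x. Between the posts there is free space 22 mm deep below the bar's axis. Origin at the centre of its underside
- clip: fixed clip, origin under the centre of its grey base (172 x 72 x 10 mm). Two black forks (10 mm plates at x = -50 and +50) with slots 18 wide, slot floor 52 high, flared mouth to 74 high. The bar seats along x, either way round. An orange jaw arm, 90 mm high, stands on the +y side at x = -60 and +60. Between the forks nothing is higher than 27 mm
- clip_seat (a point): middle of the clip, on the axis where the seated bar's axis lies, 60 mm above the table; a bar centred over it first meets the jaw's slope with its axis about 83 mm high, 23 mm above the seat
- clip_jaw (a joint): angle of the orange sprung jaw in rad; its hinge runs along the clip's x, below the seat, 22 mm above the table. 0 = shut, its two noses over the slots; grows as they swing towards the clip's +y (about 0.1 lets the bar past); a spring shuts it (about 4 N at the noses). The bar pressed straight down on the noses' slopes opens it with about 5 to 10 N in all and lets it snap down
- stand: fixed grey block 74 x 74 x 60 mm with an upright through hole, 22 mm wide, in which the probe stands. Origin at the centre of the underside
- probe: loose probe, 0.155 kg, 112 mm long, upright in the stand. Origin on its axis at the face of the extended foot; z up. From there: foot disc diameter 12, aluminium barrel diameter 20 from 16 to 46 mm, flange diameter 36 from 46 to 50 (rests on the stand: origin starts 14 mm above the table), blue round grip diameter 26 from 50 to 112. Lift it straight up 50 mm to clear the stand
- probe_foot (a point): centre of the foot's flat face; it slides up with the foot
- plunger (a joint): how far the sprung foot is pushed into the probe, in m: 0 = out, 0.012 = fully in; about 1 N to start, 3 N half way, 5 N fully in
- weight: loose brass weight, 42 mm wide, 52 mm high, not to be moved; origin at the centre of the underside
- wax_tin: loose round tin with a red lid, 64 mm wide, 54 mm high, not to be moved; origin at the centre of the underside
- eraser: loose blue and white eraser, 20 x 42 x 12 mm, not to be moved; origin at the centre of the underside
Not all that is in view belongs to the job. There is more than one size of the probe; the one meant has the size given above. Of the things that look like the clip, the middle-sized one is meant.

How it is judged:
On the way, in this order (a step that is already met when the one before it is completed fails the run):
1. the bar sits home in the clip with the jaw shut over it, released (z of bar in the frame of clip_seat between -0.003 and 0.003 m and x of bar in the frame of clip_seat between -0.012 and 0.012 m and y of bar in the frame of clip_seat between -0.003 and 0.003 m and angle between the x axis of bar and the x axis of clip, either way round below 0.05 rad and value of joint clip_jaw below 0.04 rad and contact force between the fingers and bar below 0.1 N), for 0.2 s.
2. the probe is lifted out of its stand (height (world z) of probe above 0.062 m and contact force between the fingers and probe above 1 N), for 0.2 s.
At the end, for the whole second after the job is handed in: Gripper still holds the probe, upright within 0.1 rad, clear of the clip, its foot within 7 mm of the green band's middle, pushed in 2.5 to 10 mm (0.8 to 7 N). Bar released in its seat within 3 mm (12 mm lengthwise, 0.05 rad), jaw shut (below 0.04 rad) (all of step 1 and horizontal distance between probe_foot and bar_band below 0.007 m and angle between probe's own z axis and vertical below 0.1 rad and height (world z) of probe above 0.05 m and value of joint plunger between 0.0025 and 0.01 m and contact force between probe and bar between 0.8 and 7 N and contact force between the fingers and probe above 1 N and contact force between probe and clip below 0.1 N and linear speed of probe below 0.02 m/s); the arm keeps its last pose, push and grip.
It fails at once if the probe is pressed hard on the bar (over 15 N) (contact force between probe and bar above 15 N).
It fails at once if a bystander is moved by over 15 mm (distance of any of weight, wax_tin, eraser from where it was at the start of the episode above 0.015 m).
It also fails if it takes over 53 s, if anything falls off the work surface, if the arm or the gripper's body presses on something with over 40 N, if the wrist force passes 120 N, or if a joint passes its speed limit or range.

## Working session

There is one attempt and no reset: what is moved stays moved. The work goes in short steps, each a Python script; the robot and the scene stay as the last script left them, time stands still between calls to the robot, and variables do not carry over. Pictures are saved under pics/ and viewed, at most 10 in all, crops included, and the job is handed in when it is done.

```bash
mkdir -p pics
python3 - <<'E'
from workcell import r,optics
import numpy as np,cv2
for n in("scene","top"):
    im,d=optics.get_image(n);m=optics.camera_model(n)
    cv2.imwrite(f"pics/{n}0.png",im[:,:,::-1]);np.savez(f"{n}0.npz",im=im,d=d,**m)
    print(n,m["K"].round(1).tolist(),(-m["R"].T@m["t"]).round(3),m["R"].round(3).tolist())
s=r.read_state();print(s["time_s"],s["eef_rot"],s["grip_width"],r.tip_extent)
E
```

```text
scene [[471.0, 0.0, 317.0], [0.0, 471.0, 243.7], [0.0, 0.0, 1.0]] [-0.105  0.627  0.533] [[-0.695, -0.719, -0.01], [-0.341, 0.342, -0.876], [0.633, -0.605, -0.483]]
top [[517.8, 0.0, 313.0], [0.0, 517.8, 244.8], [0.0, 0.0, 1.0]] [0.335 0.061 1.329] [[0.008, -1.0, 0.003], [-0.992, -0.008, -0.122], [0.122, -0.002, -0.992]]
0.1 [ 9.92394005e-01  1.23100187e-01  5.37791962e-06 -6.95145616e-04] 0.08556532198900321 0.025
```

View pics/scene0.png

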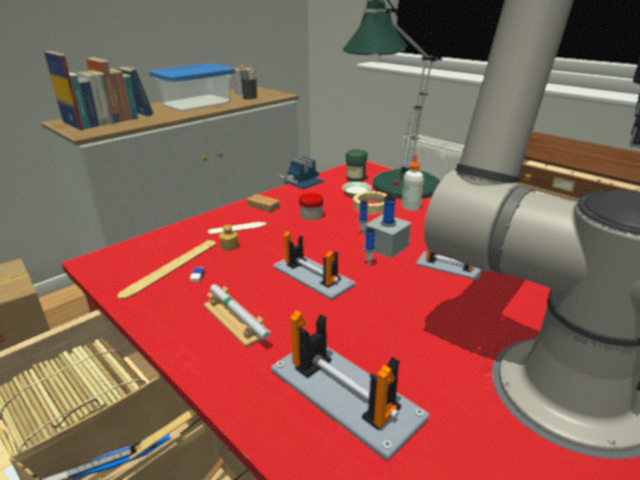

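View pics/top0.png

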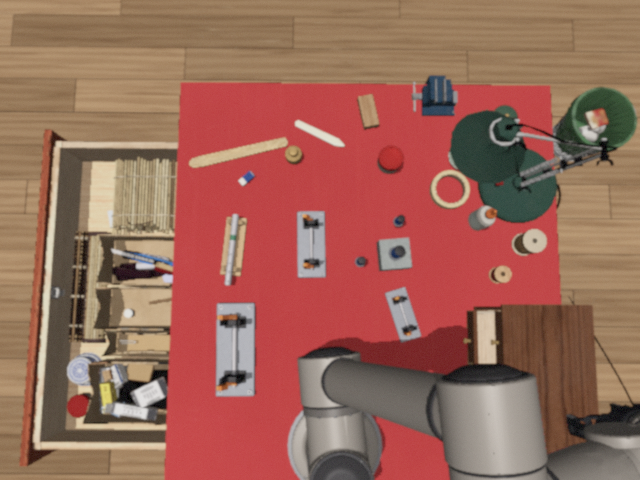

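Scene view: rest with bar (240,315), middle-sized clip (313,273), stand with probe (388,215). Top view: bar from (235,215) to (230,283) with its band at (234,238), clip (311,244), stand (397,253), weight (293,154), tin (391,158), eraser (247,179).

```bash
cat > h.py <<'E'
import numpy as np,cv2
def cloud(n,tag="0"):
    f=np.load(f"{n}{tag}.npz");d=f["d"];v,u=np.mgrid[:480,:640]
    C=np.stack([(u-f["K"][0,2])/f["K"][0,0]*d,(v-f["K"][1,2])/f["K"][1,1]*d,d],-1)
    return (C-f["t"])@f["R"],f["im"].astype(int),d>0
def pix(n,X,tag="0"):
    f=np.load(f"{n}{tag}.npz");c=f["R"]@np.array(X)+f["t"];return (f["K"]@c/c[2])[:2]
E
python3 - <<'E'
from h import *
for n in("top","scene"):
    P,im,ok=cloud(n)
    R,G,B=im[...,0],im[...,1],im[...,2]
    red=(R>120)&(G<70)&(B<70)
    box={"top":dict(rest=(215,205,255,295),clip=(288,202,335,287),stand=(372,230,418,275)),
         "scene":dict(rest=(195,275,280,352),clip=(265,225,362,302),stand=(372,190,415,260))}[n]
    t=P[red&ok];t=t[(t[:,0]>.3)&(abs(t[:,1])<.4)&(abs(t[:,2])<.03)];print(n,"table z",np.median(t[:,2]).round(4),t[:,2].std().round(4))
    def rect(m,s):
        p=P[m]
        if len(p)<8: print(s,len(p));return
        c,wh,a=cv2.minAreaRect((p[:,:2]*1000).astype(np.float32)); print(s,len(p),"rect",np.round(c,1),np.round(wh,1),round(a,1),"z",np.percentile(p[:,2],[5,50,95]).round(4),"mean",p.mean(0).round(4))
    Z=P[...,2]
    def M(k):
        x0,y0,x1,y1=box[k];m=np.zeros(ok.shape,bool);m[y0:y1,x0:x1]=1;return m&ok&~red
    m=M("rest"); wood=(R-B>45)
    bar=m&(abs(R-B)<30)&(Z>.024)&(Z<.05);green=m&(G-R>20)&(Z>.02)
    rect(bar,"bar");rect(green,"green");rect(m&wood&(Z<.014)&(Z>.003),"restbase")
    m=M("clip");org=(R-B>80)
    rect(m&(Z>.004)&(Z<.016)&~org&(G>90),"clipbase");rect(m&org&(Z>.05),"orange");rect(m&(R<60)&(Z>.06),"black");rect(m&(Z>.016)&(Z<.04)&(G>120)&(abs(R-B)<30),"hinge rod")
    m=M("stand");rect(m&(abs(Z-.06)<.004)&(abs(R-B)<35),"standtop");rect(m&(Z>.11),"griptop");rect(m&(Z>.122),"grip122");rect(m&(B-R>40)&(Z>.068)&(Z<.115),"gripside")
a=cv2.imread("pics/top0.png")[195:300,205:345];b=cv2.imread("pics/scene0.png")[225:355,195:365]
a=cv2.resize(a,(400,300),interpolation=3);b=cv2.resize(b,(392,300),interpolation=3)
cv2.imwrite("pics/c1.png",np.hstack([a,b]))
E
```

```text
top table z -0.0005 0.0029
bar 418 rect [481.7 263.8] [ 15.5 177.2] 85.5 z [0.0308 0.0372 0.0421] mean [0.4814 0.2635 0.0369]
green 22 rect [511.7 259.5] [10.8  9.9] 0.4 z [0.0343 0.0379 0.0419] mean [0.512  0.2599 0.038 ]
restbase 761 rect [485.3 260. ] [231.9 100.9] 1.2 z [0.0033 0.0075 0.0123] mean [0.4913 0.2606 0.0075]
clipbase 1373 rect [500.5  62.8] [171.8  72.2] 0.7 z [0.006  0.0105 0.0146] mean [0.497  0.0639 0.0105]
orange 36 rect [499.1  74.9] [124.4  12.2] 1.7 z [0.0733 0.0844 0.0891] mean [0.4861 0.0751 0.0827]
black 24 rect [499.5  62.9] [105.3  31.6] 2.0 z [0.0665 0.071  0.075 ] mean [0.4988 0.0604 0.0709]
hinge rod 140 rect [502.1  66.4] [159.9  62.5] 1.9 z [0.0165 0.0242 0.0293] mean [0.5019 0.0659 0.0235]
standtop 635 rect [ 472.2 -143.8] [72.7 74.7] 5.0 z [0.0567 0.0603 0.0633] mean [ 0.4709 -0.1425  0.0602]
griptop 108 rect [ 472.5 -142.8] [25.  24.1] 87.9 z [0.1154 0.1257 0.1295] mean [ 0.4721 -0.1424  0.1248]
grip122 93 rect [ 472.2 -143.3] [23.1 24.7] 44.7 z [0.1233 0.1262 0.1295] mean [ 0.4723 -0.1437  0.1262]
gripside 14 rect [ 465.5 -135.1] [16.5  3.4] 38.6 
[... 518 characters left out ...]
] [131.5  39.5] 1.3 z [0.0519 0.0737 0.0868] mean [0.4949 0.0787 0.072 ]
black 37 rect [498.6  64.3] [107.2  32.3] 1.1 z [0.061  0.0664 0.0708] mean [0.52   0.0616 0.0656]
hinge rod 109 rect [496.6  65.4] [128.6  34.8] 2.5 z [0.0198 0.0241 0.0272] mean [0.4999 0.0655 0.0241]
standtop 385 rect [ 491.6 -228.7] [ 78.3 261.8] 15.4 z [0.0574 0.0598 0.0623] mean [ 0.4641 -0.1434  0.0598]
griptop 115 rect [ 470.9 -143.7] [25.4 24.2] 55.1 z [0.112  0.122  0.1269] mean [ 0.4683 -0.1393  0.1207]
grip122 58 rect [ 471.4 -144.1] [23.4 24.8] 26.4 z [0.1227 0.1257 0.1271] mean [ 0.4697 -0.1416  0.1254]
gripside 189 rect [460.7 -99.9] [19.2 92.7] 10.8 z [0.0705 0.0911 0.1128] mean [ 0.4643 -0.1317  0.0906]
```

View pics/c1.png

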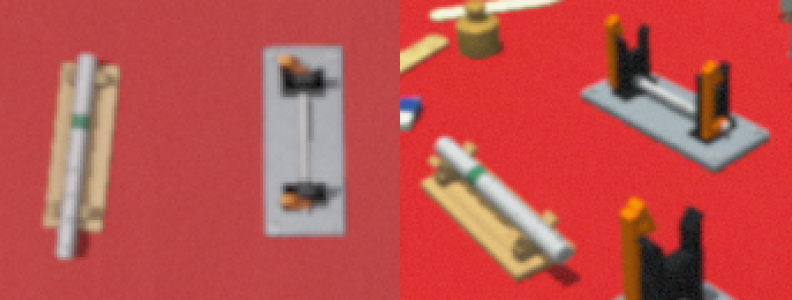

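The crop confirms that the jaw (orange) is on the clip's world +y side and the band is at the bar's far (+x) end. The two views agree within about 2 mm. I'll take the bar and carry it over the clip.

```bash
cat >> h.py <<'E'
from workcell import r,command_gripper,optics
def q(psi): return [np.cos(psi/2),np.sin(psi/2),0,0]
def st(s=""):
    x=r.read_state();print(s,"t",round(x["time_s"],2),"p",np.round(x["eef_pos"],4),"F",np.round(x["contact_force"],1),"w",round(x["grip_width"],4),"g",np.round(x["grip_force"],1))
def snap(n,tag):
    im,d=optics.get_image(n);m=optics.camera_model(n);cv2.imwrite(f"pics/{n}{tag}.png",im[:,:,::-1]);np.savez(f"{n}{tag}.npz",im=im,d=d,**m)
E
python3 - <<'E'
from h import *
B=q(-.083);r.reach([.481,.264,.15],B);st("above")
command_gripper(.05,60)
print(r.move_straight([.481,.264,.038],speed=.1,max_force=15));st("down")
command_gripper(0.0,60);st("grip")
r.move_straight([.481,.264,.15],speed=.15);st("lift")
r.move_straight([.5005,.0635,.15],q(.021),speed=.2)
r.move_straight([.5005,.0635,.116],speed=.1);st("over")
snap("top","1");snap("scene","1")
E
python3 - <<'E'
import cv2,numpy as np
a=cv2.imread("pics/top1.png")[190:300,250:390];b=cv2.imread("pics/scene1.png")[190:310,240:390]
cv2.imwrite("pics/c2.png",np.hstack([cv2.resize(a,(382,300),interpolation=3),cv2.resize(b,(375,300),interpolation=3)]))
E
```

```text
above t 3.11 p [0.4814 0.2634 0.1501] F [ 0.4 -0.  -0.3] w 0.0851 g 0.0
False
down t 4.82 p [0.4814 0.2642 0.0386] F [-0.5 -0.4 -0.3] w 0.0496 g 0.0
grip t 5.23 p [0.4812 0.2636 0.0386] F [-1.3 -3.5  6.5] w 0.0139 g 58.4
lift t 6.13 p [0.4803 0.2638 0.149 ] F [ 0.2 -0.2 -3.1] w 0.0137 g 58.5
over t 7.78 p [0.5005 0.064  0.116 ] F [-0.4  0.2 -2.5] w 0.0142 g 58.5
```

View pics/c2.png

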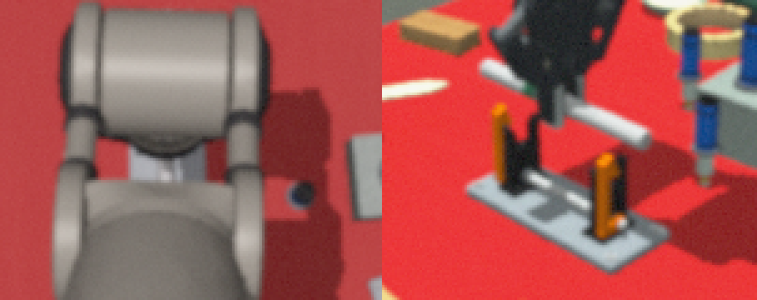

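The bar is held level over the clip, both ends visible in the scene view (crop 485,68 to 645,138); the top view is blocked by the arm. I'll fit the bar axis from the scene depth.

```bash
cat > fit.py <<'E'
from h import *
from scipy.optimize import least_squares
def cyl(p,c0):
    def f(v):
        d=np.array([1,v[2],v[3]]);d/=np.linalg.norm(d);w=p-np.array([c0[0],v[0],v[1]]);return np.linalg.norm(np.cross(w,d),axis=1)-.008
    s=least_squares(f,[c0[1],c0[2],0,0],loss="soft_l1",f_scale=.001);return s.x.round(4),np.abs(f(s.x)).mean().round(4)
def barfit(n,tag,c0,gx=None):
    P,im,ok=cloud(n,tag);R,G,B=im[...,0],im[...,1],im[...,2]
    m=ok&(abs(P[...,0]-c0[0])<.105)&(abs(P[...,1]-c0[1])<.02)&(abs(P[...,2]-c0[2])<.013)&(abs(R-B)<40)&(G>95)
    if gx: m&=abs(P[...,0]-c0[0])>gx
    p=P[m];g=ok&(abs(P-np.array(c0)).max(-1)<.1)&(G-R>25)&(G-B>10)&(abs(P[...,2]-c0[2])<.015)&(abs(P[...,1]-c0[1])<.03)
    print(n,len(p),"y,z,slopes",*cyl(p,c0),"x ends",np.percentile(p[:,0],[.5,99.5]).round(4),"green",g.sum(),P[g].mean(0).round(4) if g.any() else 0)
E
python3 - <<'E'
from fit import *
barfit("scene","0",[.481,.264,.03]);barfit("top","0",[.481,.264,.03])
barfit("scene","1",[.5005,.064,.109],.025)
E
```

```text
scene 670 y,z,slopes [ 0.2633  0.0296 -0.086   0.0007] 0.0008 x ends [0.3916 0.5667] green 40 [0.5114 0.2642 0.0362]
top 431 y,z,slopes [ 0.2651  0.0309 -0.0872 -0.0038] 0.0016 x ends [0.3938 0.57  ] green 16 [0.5111 0.2602 0.0387]
scene 329 y,z,slopes [ 0.0636  0.1075  0.0158 -0.0004] 0.001 x ends [0.411  0.5875] green 14 [0.5306 0.0712 0.1118]
```

```bash
python3 - <<'E'
from h import *
r.move_straight([.501,.0638,.093],speed=.1);st("pre")
print(r.move_straight([.501,.0638,.0675],speed=.04,max_force=30));st("pushed")
snap("scene","2")
E
python3 - <<'E'
from fit import *
barfit("scene","2",[.5005,.064,.060],.025)
a=cv2.imread("pics/scene2.png")[190:310,240:400];cv2.imwrite("pics/c3.png",cv2.resize(a,(640,480),interpolation=3))
E
```

```text
pre t 8.27 p [0.5009 0.0634 0.0931] F [-0.4 -2.3 -2.7] w 0.0144 g 58.5
False
pushed t 9.05 p [0.501  0.0637 0.0684] F [-4.5 -3.6 13.3] w 0.0137 g 60.5
scene 184 y,z,slopes [0.0634 0.0597 0.0186 0.0052] 0.0015 x ends [0.4105 0.5882] green 13 [0.532  0.0714 0.0608]
```

View pics/c3.png

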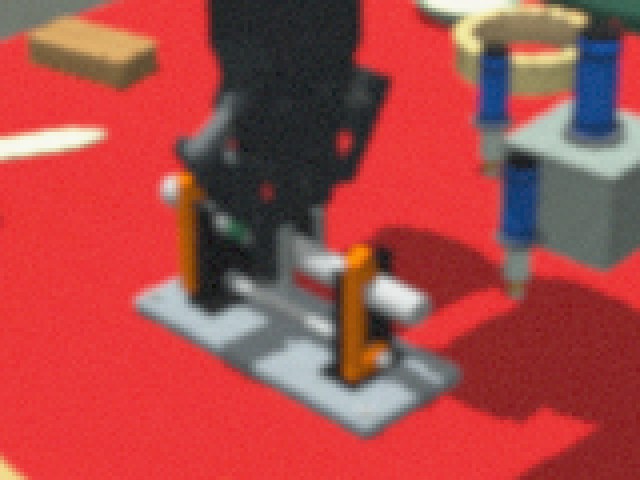

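The bar is down in both forks with its ends under the jaw arms (ends at crop 170,188 and 405,300). Fitted height 0.0597. Releasing, then checking on the way to the probe.

```bash
python3 - <<'E'
from h import *
command_gripper(.045);st("rel")
x=r.read_state()["eef_pos"]
r.move_straight([x[0],x[1],.18],speed=.15)
r.move_straight([.4717,-.1437,.18],speed=.2);st("over probe")
snap("top","3");snap("scene","3")
E
python3 - <<'E'
from fit import *
barfit("scene","3",[.5005,.064,.060]);barfit("top","3",[.5005,.064,.060])
a=cv2.imread("pics/top3.png")[190:300,270:420];b=cv2.imread("pics/scene3.png")[190:310,240:420]
cv2.imwrite("pics/c4.png",np.hstack([cv2.resize(a,(390,300),interpolation=3),cv2.resize(b,(400,300),interpolation=3)]))
E
```

```text
rel t 9.5 p [0.5009 0.064  0.0672] F [ 0.9 -0.6  0.3] w 0.0447 g 0.0
over probe t 11.6 p [ 0.4716 -0.1429  0.1798] F [-0.4 -0.3  0.1] w 0.0446 g 0.0
scene 374 y,z,slopes [0.0636 0.0599 0.0195 0.0056] 0.0014 x ends [0.4114 0.587 ] green 37 [0.5313 0.0688 0.0648]
top 456 y,z,slopes [0.0653 0.0605 0.0216 0.0016] 0.0018 x ends [0.4135 0.5896] green 20 [0.5312 0.0648 0.0676]
```

View pics/c4.png

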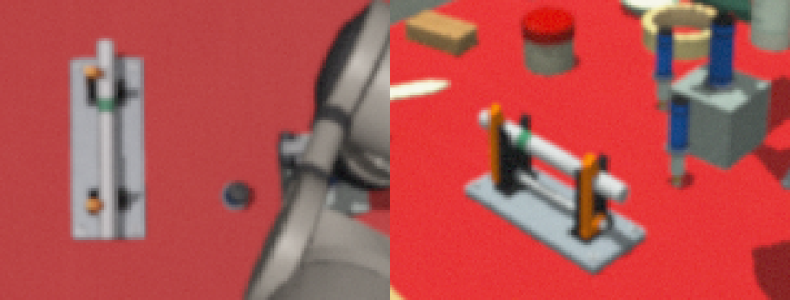

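The bar is seated and released: both ends lie in the forks, jaw arms upright, band at crop (105,104) top and (523,138) scene. That puts the band at about (0.531, 0.065). Now the probe.

Run:
```python
from h import *
print(r.move_straight([.4717,-.1437,.104],speed=.1,max_force=12));st("down")
command_gripper(0,60);st("grip")
x=r.read_state()["eef_pos"]
r.move_straight([x[0],x[1],.25],speed=.15);st("lift")
r.move_straight([.531,.065,.25],speed=.2)
r.move_straight([.531,.065,.172],speed=.1);r.hold(.3);st("over band")
snap("scene","4")
P,im,ok=cloud("scene","4");R,G,B=im[...,0],im[...,1],im[...,2]
m=ok&(abs(P[...,0]-.531)<.04)&(abs(P[...,1]-.065)<.04)
for a,b in((.08,.095),(.096,.11),(.111,.126)):
    k=m&(P[...,2]>a)&(P[...,2]<b);p=P[k];print(a,k.sum(),p.mean(0).round(4) if len(p) else 0)
a=cv2.imread("pics/scene4.png")[150:300,230:400];cv2.imwrite("pics/c5.png",cv2.resize(a,(680,600),interpolation=3))
```

```text
False
down t 12.61 p [ 0.4721 -0.1438  0.1045] F [ 0.2 -0.2  0. ] w 0.0449 g 0.0
grip t 12.92 p [ 0.4722 -0.144   0.1048] F [-1.1 -0.9  5.9] w 0.0249 g 58.6
lift t 14.04 p [ 0.4717 -0.1437  0.249 ] F [ 0.2  0.8 -0.5] w 0.0245 g 59.4
over band t 16.51 p [0.5312 0.065  0.1724] F [ 0.6 -1.1 -0.7] w 0.0249 g 59.4
0.08 56 [0.5435 0.0732 0.0858]
0.096 53 [0.5255 0.0694 0.1042]
0.111 53 [0.5256 0.0702 0.117 ]
```

View pics/c5.png

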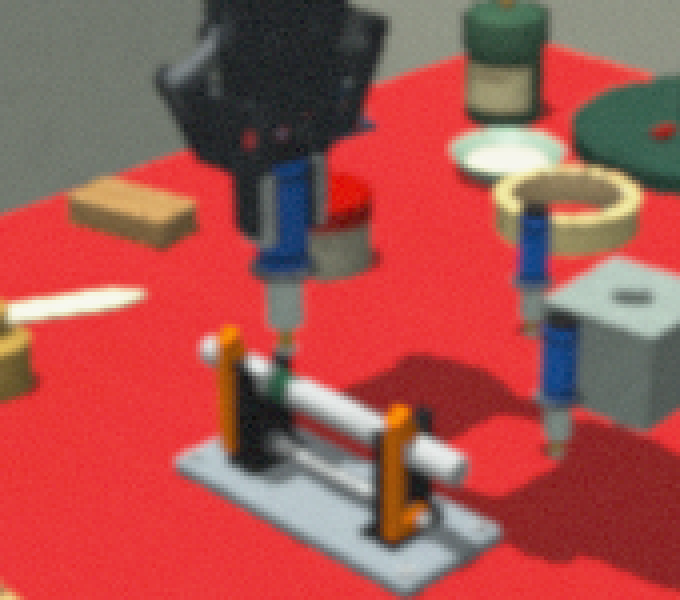

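The probe hangs upright, its foot (crop 286,350) just above the green band (277,382). The fitted barrel axis is about (0.5314, 0.065), on the band. Pressing now.

Run:
```python
from h import *
r.hold(.2);st("pre")
for z in(.1605,.1565,.1528):
    print(r.move_straight([.531,.065,z],speed=.02,max_force=6));r.hold(.3);st(z)
snap("scene","5")
for n in((.531,.065,.068),):print(pix("scene",n,"5"))
a=cv2.imread("pics/scene5.png")[170:290,240:400];cv2.imwrite("pics/c6.png",cv2.resize(a,(800,600),interpolation=3))
```

```text
pre t 16.76 p [0.531  0.065  0.1721] F [-0.3  0.2 -1.3] w 0.0244 g 59.4
False
0.1605 t 17.78 p [0.531  0.065  0.1606] F [-0.7  0.2 -0.8] w 0.025 g 59.4
False
0.1565 t 18.43 p [0.5312 0.065  0.1567] F [1.1 0.3 0.9] w 0.025 g 59.5
False
0.1528 t 19.07 p [0.5311 0.065  0.1529] F [ 1.5 -0.1  1.3] w 0.025 g 59.6
[300.86542685 243.1250307 ]
```

View pics/c6.png

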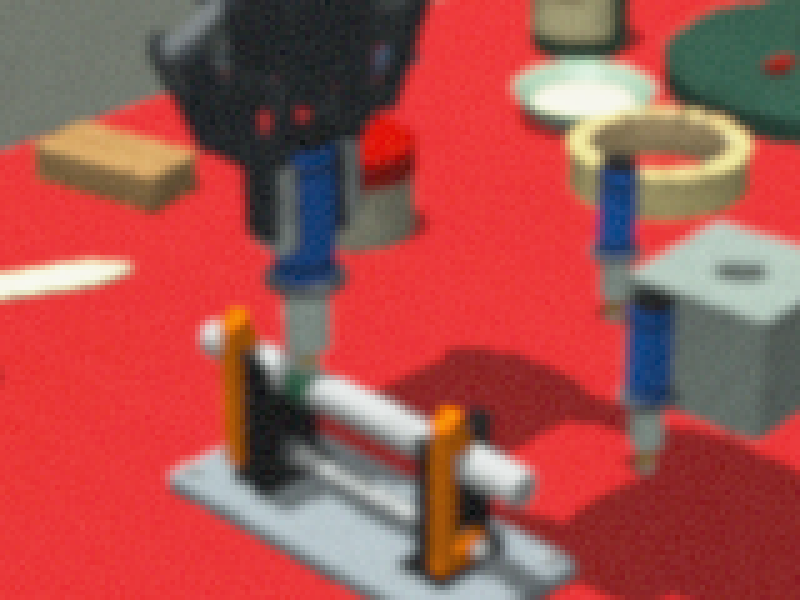

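The foot rests on the bar at crop (308,362), with the band visible directly below at (296,383), and the jaw is shut. I'll average the force and check the band's pixels.

Run:
```python
from h import *
f=[]
for _ in range(12): r.hold(.05);f.append(r.read_state()["contact_force"])
print(np.mean(f,0).round(2),np.std(f,0).round(2))
for x in(.526,.531,.536):print(x,pix("scene",(x,.0712,.0651),"5"))
P,im,ok=cloud("scene","5");R,G,B=im[...,0],im[...,1],im[...,2]
g=ok&(G-R>20)&(abs(P[...,0]-.531)<.03)&(abs(P[...,1]-.065)<.03)&(abs(P[...,2]-.06)<.02)
v,u=np.nonzero(g);print(len(u),u.mean(),v.mean(),P[g].mean(0).round(4),P[g][:,0].min(),P[g][:,0].max())
st()
```

```text
[ 1.69 -0.26  1.81] [0.49 0.51 0.45]
0.526 [300.30515999 246.23866715]
0.531 [298.66329739 245.39765718]
0.536 [297.03217395 244.56214814]
22 298.72727272727275 246.4090909090909 [0.5311 0.0711 0.0627] 0.5246079567731222 0.5368379338843934
 t 19.72 p [0.5311 0.065  0.1528] F [ 2.6 -0.2  1.9] w 0.0247 g 59.6
```

```bash
python3 -c "
from workcell import r
print(r.finish_job())"
```

```text
the job is handed in; nothing more can be done
None
```

I handed the job in at about 20 s of robot time: the bar is seated and released in the clip, and the probe is held upright on the green band, pressing with about 3 N (foot about half in). The judge's verdict was not shown.

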